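# Feed a jar lid under the chute's spring flap

### The arm

A 6-joint arm with a two-finger parallel gripper is mounted at the origin on a cart in front of the work surface, level with it; the furniture and walls round the work are solid. World frame = base frame: x ahead of the robot, y to its left, z up, the work surface at z = 0. Lengths are in m, angles in rad, forces in N, time in s.
With the tool pointing down it reaches from about 0.425 to 0.925 m from the base axis. Payload 12.5 kg.
Tool frame: the origin (TCP) lies on the centre line of the jaws, within the pads' length; the fingertips stand 22 mm ahead of it and the grasp point (between the pads) lies 3 mm ahead of it; z points along the fingers, y is the line along which they close (so a half turn about z gives the same grasp; the last joint's range is limited). The gripper opens to 85 mm and grips with 20 to 120 N. Pads are 22 mm wide; open, the fingers measure 114 mm over their backs; the gripper's body (76 mm by 85 mm) begins 54 mm behind the grasp point. The pads swing forward as they close: fully open they stand 13 mm farther back than shut.
Start: joints at [-1.301, 0.491, 1.559, -0, 1.092, -0.106], TCP at [0.229, -0.581, 0.253] pointing down, gripper open.
Joint ranges: [-3.1, 3.1], [-0.84, 2.19], [0.05, 2.79], [-1.13, 4.28], [0.06, 2.93], [-2.69, 2.69]. Speed limits (rad/s): [2.22, 2.22, 2.79, 3.14, 3.14, 3.14].

### API

Orientations are given as a rotation vector (axis times angle).
In Python, from plant import telemetry, imaging, workorder gives the robot as it stands.
- The arm moves only by the tool jog_arm, never from a script. Its argument "motion" is a list of rows, each a list of 7 numbers: the turn, a rotation vector about the tool's x, y, z in degrees, then the shift along the tool's x, y, z in mm, then the finger opening in mm, from 0 to 85.4. A call has exactly 5 rows; each row shifts and turns the commanded pose from where the row before left it, along the tool's axes as they then stand; what a row does not reach is not made up. A row lasts 1/8 s, in which the tool goes at most 62.5 mm and 10.7 degrees, less where a joint would pass 70% of its speed; a pose out of reach is approached as far as the arm can. A call with a gripper value outside its range is refused whole. The fingers move at their own pace and stop on an object; "newtons" is the grip in N (left out, the last holds). Time passes only in rows, so rows that do not move let the fingers close, or fill a call up. It gives the time, the measured TCP pose, the force, the opening and the grip force at its end, in the units of the state.
- telemetry.read_state(): the state, without advancing time (a new reading comes with each control period).
- imaging.grab_frame(name): name is "scene" or "top"; returns a dict with "color" (420x560x3 uint8, blue, green, red), "intrinsics" (3x3 intrinsics, pixels), "pose" (4x4, takes a point from camera to world coordinates). Camera axes: x right, y down, z forward; pixel columns grow to the right and rows downward; lengths in m; the calibration is good to about 2 mm. A picture is of the moment at which its call begins. There is no depth.
- workorder.sign_off(): hands the job in; it is judged then, once.
The state is a dict: "t": time; "joints": joint angles; "joint_velocities": joint speeds; "tau": joint torques, N m; "eef_pos": TCP position; "tool_rot": TCP orientation; "ft_force": force on the tool from outside, world axes, zero at the start; "wrist_torque": the same for the moment, N m; "grip_width": opening from 0.0 (shut) to 1.0 (fully open); "gripper_force": force on a finger pad.
Only numpy, scipy, OpenCV 4.12 (cv2) and the standard library are available. Lean on these libraries where they do the work, as an engineer would, in place of code of your own. Each camera call takes 0.05 s, during which the arm holds its last target. There are 200 camera calls.

### The job

Load the jar lid that lies in the open front of the steel lid chute: press the long paddle beside the chute down with one fingertip so that the spring flap stays up, and meanwhile push the lid along the channel with the other fingertip until all of it is past the flap's lip. Then let the flap spring fully shut behind the lid and draw the hand clear. Only push the lid, without lifting it or taking it out of the channel, and leave the other things on the table where they are.

Things in the scene. Friction and masses are not known exactly. Their poses are not given: they have to be found in the camera images.
- lid_chute: Fixed steel lid chute: straight channel open on top and in front, 58 mm wide inside, floor 4 mm and wall tops 16 mm above the table. Origin: on the channel's centre line at table height, under the front face of the shut flap's lip. +x = push direction (away from the robot), +y left, paddle on the right. Front end x -120 mm; lid starts at x below 0; x 0 to 70 under the flap; end wall at x 91.
- axle (a point): Fixed point on the hinge axle, at chute x 0, y -36, z 20 mm; axes as the chute's. The axle is parallel to chute x, from x -121 to 89 mm, between two posts 24 mm high. Flap (to the left of it, over the channel) and paddle (to the right) are one rigid see-saw of 2.5 mm plate. The finger may slide along the paddle while pressing it.
- flap (a joint): Flap angle about the axle, rad: 0 = shut by its spring, at most 1.35. Pressing the paddle down raises it; about 0.04 N m at 0 and 0.12 N m at 1.35 (2 to 5 N on the paddle). From 0.8 rad up the lid passes. At 1.2 rad the flap stands 69 degrees up (top 57 mm above the table) and a tip pressing 25 mm right of the axle is as low as the lid, so a second tip 60 mm to its left pushes it.
- lip (a point): Middle of the lower edge of the flap's front lip (front face), moves with the flap. Flap: chute x 0 to 70 mm, reaches 40 mm from the axle; when shut its underside is 18.7 mm above the table. Lip: 3 mm thick (x 0 to 3 mm), from y -20 to +4 mm, hangs to 6 mm above the table when shut and blocks the lid; pushing the lid against it does not open it.
- paddle_edge (a point): Middle (chute x -50 mm) of the paddle's rounded outer edge, radius 3 mm; moves with the flap. Paddle: chute x -120 to +20 mm, 44 mm from axle to edge; with the flap shut it rises outwards at 55 degrees (edge at chute y -61, z 56 mm); at 1.2 rad it slopes 14 degrees down outwards (edge 9 mm above the table).
- chute_lid: The jar lid to be pushed: gold-coloured round twist-off lid, 54 mm across, 12 mm high, some 20 g, lying flat on the chute's floor in front of the flap. Push at the middle of its near side: more than some 6 mm off-centre it can jam against a wall. Origin: centre of its underside (4 mm above the table), z up.
- spare_lid: A loose jar lid of the same kind on the table to the left of the chute; to be left alone. Origin: centre of its underside.
- glass_jar: Glass jar, 54 mm across, 93 mm high, to the left of the chute; to be left alone. Origin: centre of its underside.
- nozzle: Steel piping nozzle (cone), 33 mm across, 44 mm high, to the right of the chute's back half; to be left alone. Origin: centre of its underside.
- shaker: Shaker with dark cap, 58 mm across, 101 mm high, behind the press base, to the left of the chute; to be left alone. Origin: centre of its underside.
- brush: Pastry brush lying flat, 197 x 42 mm, 13 mm high, near right corner of the table; to be left alone. Origin: centre of its underside.
- measure_cup: Measuring cup with handle, 66 x 124 mm, 60 mm high, near front edge of the table; to be left alone. Origin: centre of its underside.
Not all that is in view belongs to the job. What is shaped like the chute_lid but black or blue is not meant.

How it is judged:
By the outcome, as a careful person would: the job done as asked, in the order asked, and still so for the second after the job is handed in, with the robot touching nothing.
It also fails if it takes over 38 s, if anything falls off the work surface, if the arm or the gripper's body presses on something with over 40 N, if the wrist force passes 120 N, or if a joint passes its speed limit or range.

## Working session

There is one attempt and no reset: what is moved stays moved. The work goes in short steps, Python scripts to look and compute and a tool call to move; the robot and the scene stay as the last step left them, time stands still between calls to the robot, and variables do not carry over. Pictures are saved under pics/ and viewed, at most 13 in all, crops included, and the job is handed in when it is done.

Besides the shell and the picture viewer there is one more tool, called after "Emit:" by a JSON object that holds its "fn" and its "kwargs", one argument or row to a line. jog_arm: Moves the arm, as the interface text tells. Its arguments: {"type":"object","properties":{"motion":{"type":"array"},"newtons":{"type":"number"}},"required":["motion"]}

```bash
mkdir -p pics; ls
python3 - <<'E'
from plant import telemetry, imaging
import cv2,numpy as np
for n in("scene","top"):
    f=imaging.grab_frame(n); cv2.imwrite(f"pics/{n}0.png",f["color"]); np.savez(f"pics/{n}0.npz",**f)
    print(n,np.round(f["intrinsics"],1).tolist(),np.round(f["pose"],3).tolist())
print(telemetry.read_state())
E
```

```text
pics
scene [[451.2, 0.0, 281.9], [0.0, 451.2, 209.5], [0.0, 0.0, 1.0]] [[0.412, 0.664, -0.624, 1.095], [0.911, -0.31, 0.272, -0.453], [-0.013, -0.681, -0.732, 0.78], [0.0, 0.0, 0.0, 1.0]]
top [[429.7, 0.0, 275.8], [0.0, 429.7, 202.5], [0.0, 0.0, 1.0]] [[-0.018, -0.996, 0.082, 0.452], [-1.0, 0.017, -0.014, -0.182], [0.012, -0.082, -0.997, 0.937], [0.0, 0.0, 0.0, 1.0]]
{'t': 0.1, 'joints': array([-1.30060756e+00,  4.91494189e-01,  1.55940488e+00, -1.73300461e-06,
        1.09171098e+00, -1.05585152e-01]), 'joint_velocities': array([ 0.00015933, -0.00142225,  0.0004003 , -0.00018484, -0.00053783,
       -0.00016254]), 'tau': array([ 3.37447651e-03, -6.19444942e+01, -2.62026072e+01, -1.36806602e-04,
        2.89934986e-03,  9.09218130e-06]), 'eef_pos': array([ 0.22934962, -0.58119718,  0.25278369]), 'tool_rot': array([-3.08530789e+00, -5.86609420e-01,  1.33743546e-04]), 'ft_force': array([ 0.64918735,  0.56615701, -0.19031764]), 'wrist_torque': array([-0.03671888, -0.06711706,  0.0020065 ]), 'gripper_force': 0.0, 'grip_width': 0.9975320718193441}
```

View pics/scene0.png

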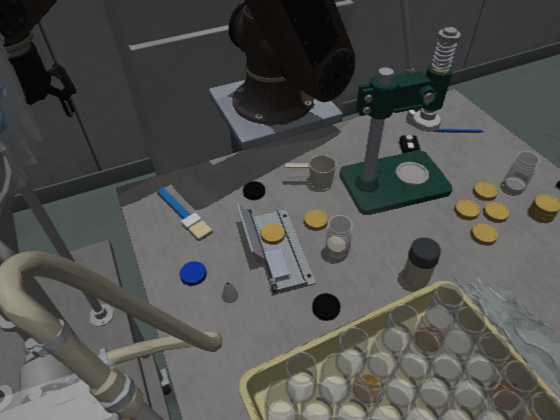

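View pics/top0.png

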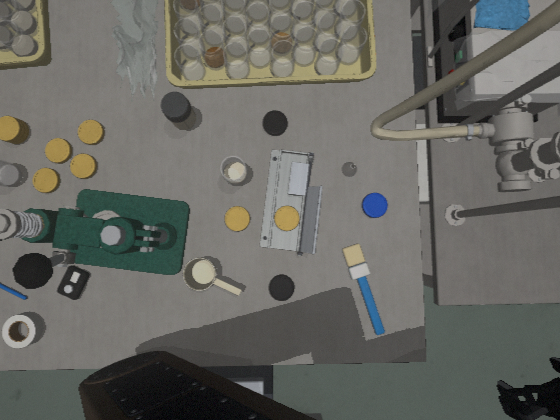

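Candidates for the chute_lid, as top-view pixels:
- Gold lid in the channel, (287,218). It appears at (273,233) in the scene view.
- Spare gold lid, (237,218).
- Gold group, (91,132), (57,150), (83,166), (45,180) and (8,128).
- Black lids, (275,123) and (281,287).
- Blue lid, (375,205).

I choose (287,218), since it is the only one in the channel. Next I check it in a close crop.

Run:
```python
import cv2,numpy as np
a=cv2.imread("pics/top0.png")[140:265,240:340]; b=cv2.imread("pics/scene0.png")[190:300,225:325]
a=cv2.resize(a,(400,500),interpolation=cv2.INTER_CUBIC);b=cv2.resize(b,(400,440),interpolation=cv2.INTER_CUBIC)
b=cv2.copyMakeBorder(b,0,60,0,0,cv2.BORDER_CONSTANT)
cv2.imwrite("pics/crop0.png",np.hstack([a,b]))
```

```text
(no output)
```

View pics/crop0.png

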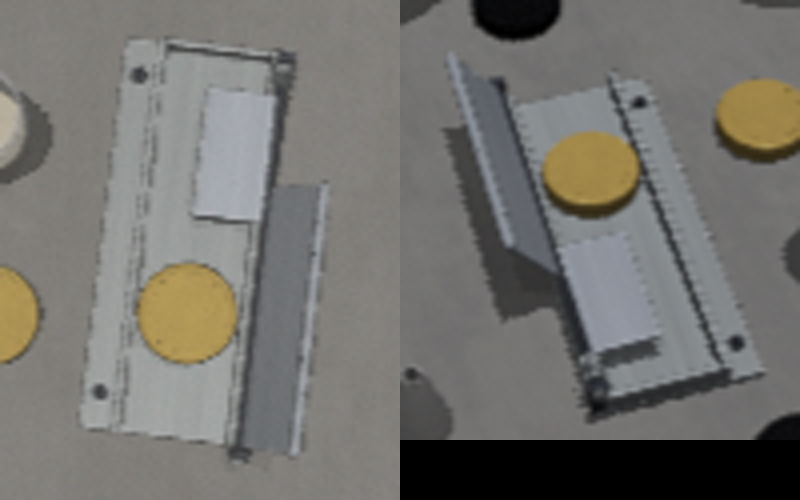

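The crop confirms a gold lid in the channel, in front of the white flap. The paddle is on its right (up, grey) and the flap is shut. Next I get the chute frame by casting rays from known features onto planes.

```bash
cat > h.py <<'E'
import cv2,numpy as np
from scipy.spatial.transform import Rotation as R
def load(n): return np.load(f"pics/{n}.npz")
def cast(f,uv,z):
    d=f["pose"][:3,:3]@np.linalg.inv(f["intrinsics"])@np.r_[uv,1]; o=f["pose"][:3,3]
    return o+d*(z-o[2])/d[2]
def gold(img):
    h=cv2.cvtColor(img,cv2.COLOR_BGR2HSV); return cv2.inRange(h,(12,110,80),(32,255,255))
def lids(f,z):
    out=[]
    for c in cv2.findContours(gold(f["color"]),0,1)[0]:
        if cv2.contourArea(c)>150:
            (u,v),_,_=cv2.fitEllipse(c); out.append((round(u,1),round(v,1),*cast(f,(u,v),z)[:2].round(4)))
    return out
def rigid(P,Q):  # planar P->Q
    a,b=P-P.mean(0),Q-Q.mean(0); H=a.T@b
    th=np.arctan2(H[0,1]-H[1,0],H[0,0]+H[1,1]); c,s=np.cos(th),np.sin(th)
    M=np.array([[c,-s],[s,c]]); return th,Q.mean(0)-M@P.mean(0),M
E
python3 - <<'E'
from h import *
T,S=load("top0"),load("scene0")
top=[((298,453),(-120,-61,56)),((327,185),(20,-61,56)),((193,214),(0,4,21)),((207,89),(70,4,21)),((238,455),(-121,-36,23)),((285,58),(89,-36,23))]
sc=[((52,55),(-120,-61,56)),((112,247),(20,-61,56)),((200,440-440+390),(89,-36,23)),((98,85),(-121,-36,23)),((262,338),(70,4,20)),((226,237),(0,4,21))]
for n,f,L,o in(("top",T,top,(240,140)),("scene",S,sc,(225,190))):
    Q=np.array([cast(f,(u/4-.375+o[0],v/4-.375+o[1]),c[2]/1e3)[:2] for (u,v),c in L]); P=np.array([c[:2] for _,c in L])/1e3
    th,t,M=rigid(P,Q); print(n,np.degrees(th).round(2),t.round(4)); print(((Q-t)@M*1e3-P*1e3).round(1).tolist())
    for l in lids(f,.014 if n=="scene" else .016): 
        print(l, ((np.array(l[2:])-t)@M*1e3).round(1))
E
```

```text
top -7.71 [ 0.5455 -0.2245]
[[1.6, -1.2], [0.1, -1.1], [0.8, -0.0], [-1.0, 0.2], [-2.9, 1.8], [1.4, 0.4]]
(286.4, 217.9, np.float64(0.4939), np.float64(-0.2166)) [-52.2   0.9]
(236.8, 218.3, np.float64(0.4951), np.float64(-0.1103)) [-65.3 106.4]
(45.1, 179.8, np.float64(0.5849), np.float64(0.2996)) [-31.3 524.6]
(82.6, 165.5, np.float64(0.6147), np.float64(0.2201)) [  8.9 449.8]
(57.4, 150.0, np.float64(0.6493), np.float64(0.2748)) [ 35.8 508.7]
(90.1, 131.4, np.float64(0.689), np.float64(0.2053)) [ 84.5 445.1]
(8.5, 127.9, np.float64(0.6996), np.float64(0.3811)) [ 71.4 620.8]
scene -8.33 [ 0.548 -0.223]
[[-1.6, 0.0], [-1.5, 0.7], [3.1, 0.7], [-1.5, -0.8], [-0.9, -0.4], [2.5, -0.3]]
(484.5, 232.5, np.float64(0.6928), np.float64(0.2063)) [ 81.  445.7]
(272.6, 232.1, np.float64(0.495), np.float64(-0.2154)) [-53.5  -0.2]
(315.7, 218.4, np.float64(0.4991), np.float64(-0.1103)) [-64.7 104.4]
(496.7, 210.6, np.float64(0.6534), np.float64(0.2763)) [ 31.9 509.3]
(467.3, 208.0, np.float64(0.6184), np.float64(0.2211)) [  5.3 449.6]
(547.1, 202.9, np.float64(0.6835), np.float64(0.3989)) [ 43.9 634.9]
(485.5, 189.5, np.float64(0.5885), np.float64(0.3008)) [-35.9 524.1]
```

Emit:
{"fn": "jog_arm", "kwargs": {
  "motion": [
    [0,0,9.85,0,0,0,62],
    [0,0,9.85,0,0,0,62],
    [0,0,9.85,0,0,0,62],
    [0,0,0,16.5,-37.5,0,62],
    [0,0,0,16.5,-37.5,0,62]
  ]
}}

```text
t: 0.72
eef_pos: [0.2727, -0.5108, 0.2528]
tool_rot: [-3.133, 0.221, 0.001]
ft_force: [0.6, -0.3, 0.0]
grip_width: 0.728
gripper_force: 0.0
```

Emit:
{"fn": "jog_arm", "kwargs": {
  "motion": [
    [0,0,0,16.5,-37.5,0,62],
    [0,0,0,16.5,-37.5,0,62],
    [0,0,0,16.5,-37.5,0,62],
    [0,0,0,16.5,-37.5,0,62],
    [0,0,0,16.5,-37.5,0,62]
  ]
}}

```text
t: 1.35
eef_pos: [0.3809, -0.3363, 0.2531]
tool_rot: [-3.134, 0.22, 0.0]
ft_force: [0.2, 0.2, -0.4]
grip_width: 0.725
gripper_force: 0.0
```

```bash
cat >> h.py <<'E'
TH=np.radians(-8.0); O=np.array([.5467,-.2238])
C=np.array([[np.cos(TH),-np.sin(TH)],[np.sin(TH),np.cos(TH)]])
def ch(p): return np.r_[(np.asarray(p)[:2]-O)@C, p[2]]*1e3
def where():
    from plant import telemetry
    s=telemetry.read_state(); M=R.from_rotvec(s["tool_rot"]).as_matrix()
    print("t",round(s["t"],2),"tcp chute mm",ch(s["eef_pos"]).round(1),"yaw err",np.degrees(np.arctan2(M[1,0],M[0,0])-TH).round(2),"tilt",np.degrees(M[:2,2]).round(2),"F",s["ft_force"].round(1),"w",round(s["grip_width"]*85.4,1),"q",s["joints"].round(2))
def chcast(f,uv,z): return ch(cast(f,uv,z/1e3))
E
python3 -c "from h import *;where()"
```

```text
t 1.35 tcp chute mm [-148.5 -134.5  253.1] yaw err -0.02 tilt [-0.01  0.01] F [ 0.2  0.2 -0.4] w 61.9 q [-0.85  0.33  1.84 -0.    0.98  0.86]
```

Emit:
{"fn": "jog_arm", "kwargs": {
  "motion": [
    [0,0,0,16,-37,0,62],
    [0,0,0,16,-37,0,62],
    [0,0,0,16,-37,50,62],
    [0,0,0,0,0,50,62],
    [0,0,0,0,0,50,62]
  ]
}}

```text
t: 1.98
eef_pos: [0.4431, -0.2347, 0.1033]
tool_rot: [3.134, -0.218, 0.001]
ft_force: [1.1, -0.9, -0.1]
grip_width: 0.726
gripper_force: 0.0
```

Run:
```python
from h import *
from plant import imaging
where()
for n in("scene","top"):
    f=imaging.grab_frame(n); np.savez(f"pics/{n}1.npz",**f)
where()
a=cv2.resize(load("scene1")["color"][130:310,190:390],(800,720)); 
cv2.imwrite("pics/s1.png",a[:600])
```

```text
t 1.98 tcp chute mm [-101.1  -25.2  103.3] yaw err 0.05 tilt [ 0.03 -0.03] F [ 1.1 -0.9 -0.1] w 62.0 q [-0.62  0.54  2.   -0.    0.6   1.09]
t 2.08 tcp chute mm [-103.   -24.8  100.9] yaw err -0.01 tilt [-0.37  0.26] F [ 0.  -0.2  0.7] w 61.9 q [-0.62  0.54  2.01 -0.    0.6   1.09]
```

View pics/s1.png

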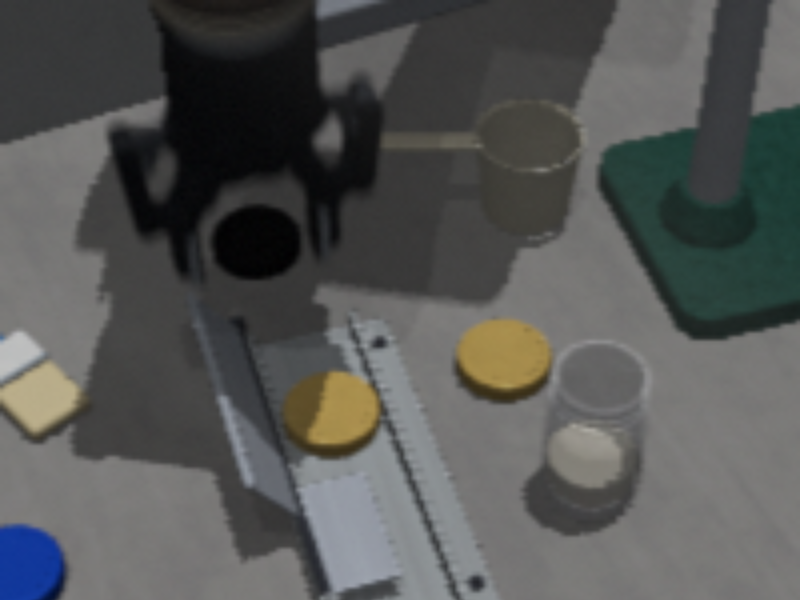

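The hand is open over the front of the chute. The right fingertip is at about crop (188,275) and the left at (332,255), both just above the paddle's front end. I now find the tip heights by crossing rays with the fingers' front-face plane (chute x about -92).

Run:
```python
from h import *
f=load("scene1")
for uv in((188,280),(176,268),(200,268),(332,260),(322,250),(341,245),(120,128),(372,90)):
    p=np.array([uv[0]/4-.375+190,uv[1]/4-.375+130])
    a,b=ch(cast(f,p,0)),ch(cast(f,p,.2)); k=(-92-a[0])/(b[0]-a[0]); print(uv,(a+k*(b-a)).round(1))
```

```text
(188, 280) [-92.  -64.1  97.8]
(176, 268) [-92.  -69.6 108.5]
(200, 268) [-92.  -57.1 104.7]
(332, 260) [-92.   14.5  89.5]
(322, 250) [-92.    9.2  98.7]
(341, 245) [-92.   19.8  99.3]
(120, 128) [-92.  -87.6 209.6]
(372, 90) [-92.   38.4 202. ]
```

Emit:
{"fn": "jog_arm", "kwargs": {
  "motion": [
    [0,0,0,0,0,12,62],
    [0,0,0,0,0,12,62],
    [0,0,0,0,0,12,62],
    [0,0,0,0,0,10,62],
    [0,0,0,0,0,0,62]
  ]
}}

```text
t: 2.7
eef_pos: [0.4428, -0.2352, 0.0584]
tool_rot: [-3.134, 0.22, 0.001]
ft_force: [1.5, 0.7, 0.6]
grip_width: 0.729
gripper_force: 0.7
```

```bash
cat > look.py <<'E'
from h import *
from plant import imaging
import sys
k=sys.argv[1]
f=imaging.grab_frame("scene"); np.savez(f"pics/scene{k}.npz",**f); where()
cv2.imwrite(f"pics/s{k}.png",cv2.resize(f["color"][170:310,200:350],(800,int(800*140/150)),interpolation=cv2.INTER_CUBIC)[:600])
print([(l[0],l[1],ch((l[2],l[3],0.014)).round(1)) for l in lids(f,.014) if l[0]<340])
E
python3 look.py 2
```

```text
t 2.75 tcp chute mm [-101.4  -25.7   58.6] yaw err -0.03 tilt [-0.02  0.02] F [0.5 1.6 1.4] w 62.3 q [-0.62  0.62  2.03  0.    0.49  1.09]
[(272.7, 231.9, array([-52.5,   1.4,  14. ])), (315.6, 218.4, array([-62.9, 105.6,  14. ]))]
```

View pics/s2.png

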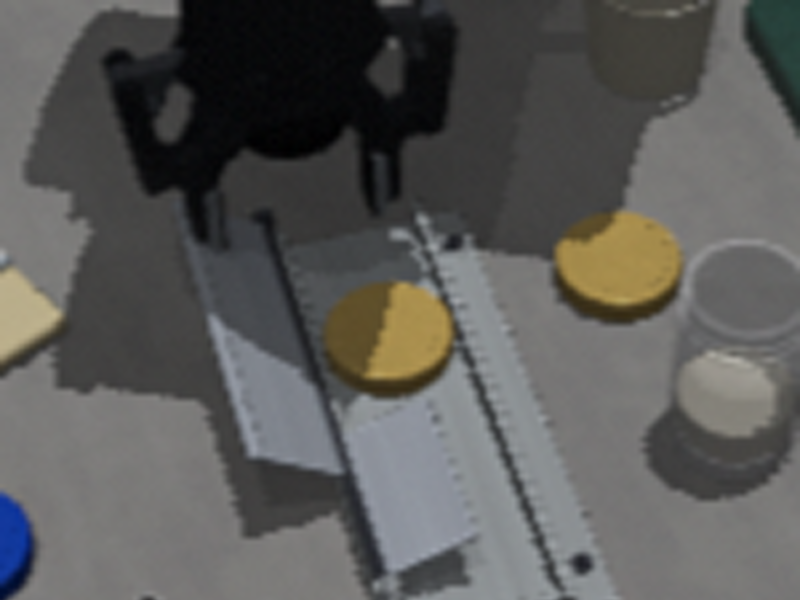

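The paddle is being pressed: its far end is at crop (250,457), and the flap has started to lift. The lid has not moved. I carry on down while shifting outward.

Emit:
{"fn": "jog_arm", "kwargs": {
  "motion": [
    [0,0,0,0,2,8,62],
    [0,0,0,0,4,7,62],
    [0,0,0,0,4,7,62],
    [0,0,0,0,0,3,62],
    [0,0,0,0,0,0,62]
  ]
}}

```text
t: 3.38
eef_pos: [0.4414, -0.2454, 0.0334]
tool_rot: [3.134, -0.22, -0.0]
ft_force: [-0.9, -1.6, 3.3]
grip_width: 0.726
gripper_force: 1.5
```

```bash
python3 look.py 3
```

```text
t 3.42 tcp chute mm [-101.3  -36.    33.6] yaw err -0.02 tilt [-0.01 -0.01] F [-1.7 -2.2  2.9] w 62.2 q [-0.64  0.67  2.03 -0.    0.44  1.07]
[(272.6, 231.7, array([-53.2,   1.6,  14. ])), (315.7, 218.4, array([-62.8, 105.8,  14. ]))]
```

View pics/s3.png

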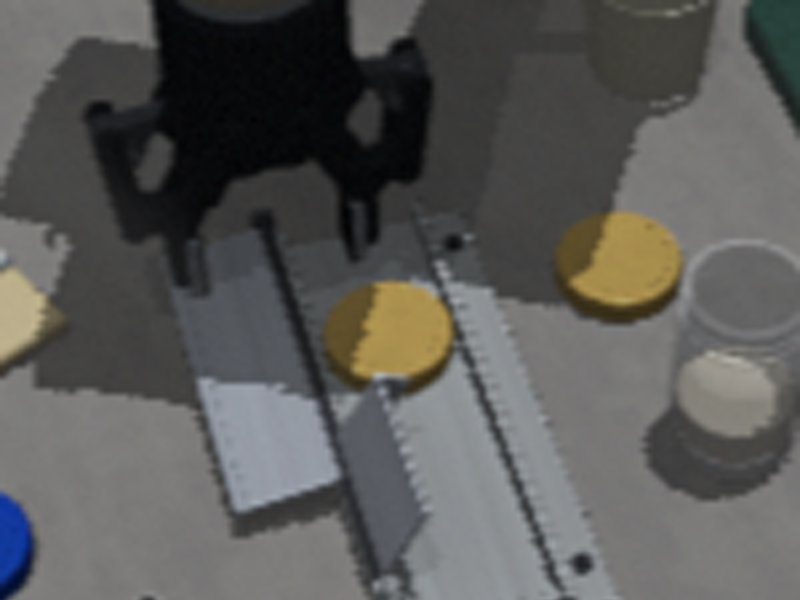

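The flap is well up, with its top front corner at crop (382,378). The paddle's far outer corner is at (235,512). From these I compute the angle.

```bash
cat >> h.py <<'E'
def onx(f,uv,x):  # crop of look.py -> point on plane chute x
    p=np.array(uv)*150/800-.4+[200,170]
    a,b=ch(cast(f,p,0)),ch(cast(f,p,.2)); return (a+(x-a[0])/(b[0]-a[0])*(b-a)).round(1)
E
python3 - <<'E'
from h import *
f=load("scene3")
for n,uv,x in(("paddle back outer",(235,514),20),("axle@20",(342,478),20),("flap back top",(426,516),70),("flap front top",(382,378),0),("L tip",(362,258),-91),("R tip",(205,294),-91),("R tip",(182,285),-91)): 
    p=onx(f,uv,x); print(n,p,"angle",np.degrees(np.arctan2(p[2]-20,p[1]+36)).round(1))
E
```

```text
paddle back outer [ 20.  -81.2  15.6] angle -174.4
axle@20 [ 20.  -37.8  22. ] angle 132.0
flap back top [ 70.  -17.6  55.2] angle 62.4
flap front top [  0.  -15.2  52.1] angle 57.1
L tip [-91.    0.1  19.8] angle -0.3
R tip [-91.  -68.1  19.5] angle -179.1
R tip [-91.  -77.1  28.2] angle 168.7
```

Emit:
{"fn": "jog_arm", "kwargs": {
  "motion": [
    [0,0,0,0,0,2,62],
    [0,0,0,0,0,2,62],
    [0,0,0,0,0,2,62],
    [0,0,0,0,0,0,62],
    [0,0,0,0,0,0,62]
  ]
}}

```text
t: 4.05
eef_pos: [0.4415, -0.2451, 0.0276]
tool_rot: [3.134, -0.219, 0.0]
ft_force: [-0.6, 1.7, 2.8]
grip_width: 0.725
gripper_force: 1.6
```

```bash
python3 look.py 4
```

```text
t 4.1 tcp chute mm [-101.2  -35.8   27.7] yaw err -0.01 tilt [ 0.01 -0.01] F [-0.5  2.1  3.1] w 62.1 q [-0.64  0.68  2.03 -0.    0.43  1.07]
[(272.8, 231.5, array([-53.7,   1.9,  14. ])), (315.7, 218.4, array([-62.7, 105.9,  14. ]))]
```

View pics/s4.png

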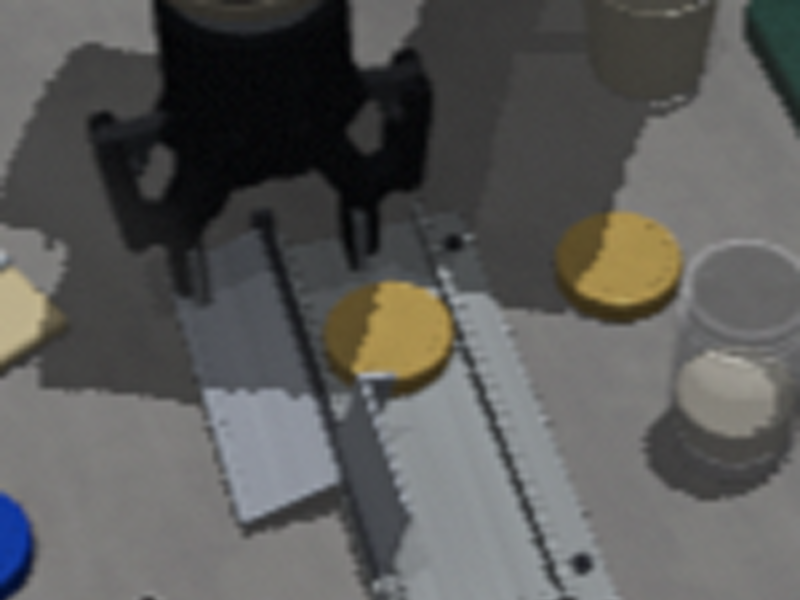

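Emit:
{"fn": "jog_arm", "kwargs": {
  "motion": [
    [0,0,0,4,0,0,62],
    [0,0,0,5,0,0,62],
    [0,0,0,5,0,0,62],
    [0,0,0,5,0,0,62],
    [0,0,0,5,0,0,62]
  ]
}}

```text
t: 4.72
eef_pos: [0.4655, -0.2486, 0.0276]
tool_rot: [3.134, -0.22, -0.0]
ft_force: [-1.9, 0.1, 4.2]
grip_width: 0.726
gripper_force: 1.7
```

```bash
python3 look.py 5
python3 - <<'E'
from h import *
f=load("scene4")
for uv,x in(((245,526),20),((408,518),70),((364,376),0)): 
    p=onx(f,uv,x); print(p,np.degrees(np.arctan2(p[2]-20,p[1]+36)).round(1))
E
```

```text
t 4.78 tcp chute mm [-76.3 -35.9  27.7] yaw err -0.01 tilt [ 0.03 -0.03] F [-1.   0.7  3.5] w 62.2 q [-0.62  0.7   1.98 -0.    0.47  1.1 ]
[(274.9, 235.9, array([-40.2,   3.1,  14. ])), (315.7, 218.4, array([-62.6, 105.8,  14. ]))]
[ 20.  -77.9   6.3] -161.9
[ 70.  -24.4  56.7] 72.5
[  0.  -22.3  55.9] 69.1
```

View pics/s5.png

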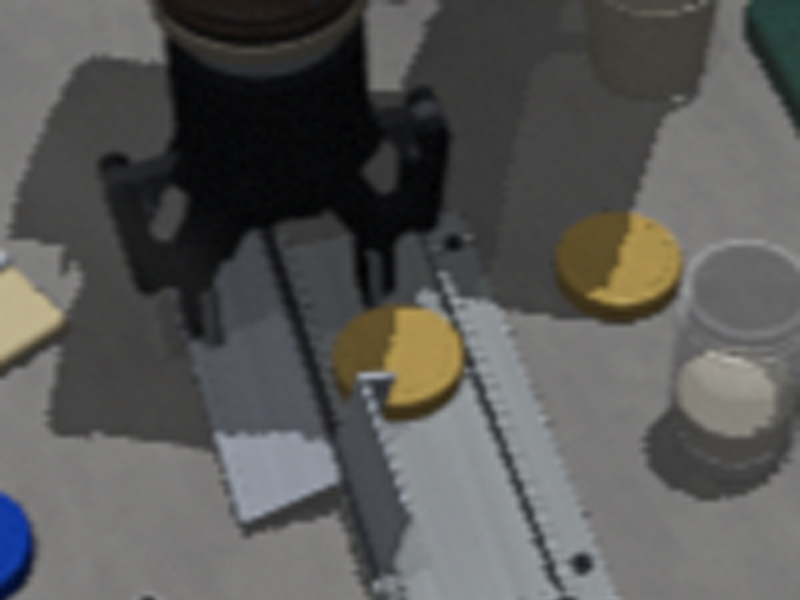

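The flap is at about 1.25 rad. The lid moved 13 mm and stays flat in the channel, pushed near its middle by the left tip. I continue the push.

Emit:
{"fn": "jog_arm", "kwargs": {
  "motion": [
    [0,0,0,5,0,0,62],
    [0,0,0,5,0,0,62],
    [0,0,0,5,0,0,62],
    [0,0,0,5,0,0,62],
    [0,0,0,5,0,0,62]
  ]
}}

```text
t: 5.4
eef_pos: [0.4903, -0.2521, 0.0276]
tool_rot: [3.134, -0.22, 0.0]
ft_force: [-1.8, 0.2, 3.2]
grip_width: 0.729
gripper_force: 1.7
```

Emit:
{"fn": "jog_arm", "kwargs": {
  "motion": [
    [0,0,0,5,0,0,62],
    [0,0,0,5,0,0,62],
    [0,0,0,5,0,0,62],
    [0,0,0,5,0,0,62],
    [0,0,0,5,0,0,62]
  ]
}}

```text
t: 6.02
eef_pos: [0.5151, -0.2556, 0.0277]
tool_rot: [3.134, -0.22, 0.0]
ft_force: [-2.3, -0.1, 3.1]
grip_width: 0.723
gripper_force: 1.7
```

```bash
python3 look.py 6
```

```text
t 6.08 tcp chute mm [-26.3 -35.9  27.7] yaw err -0.01 tilt [ 0.04 -0.03] F [-1.8 -0.1  2.8] w 62.2 q [-0.58  0.73  1.86 -0.    0.55  1.14]
[(282.6, 253.4, array([11. ,  5.8, 14. ])), (315.7, 218.2, array([-63.4, 106.1,  14. ]))]
```

View pics/s6.png

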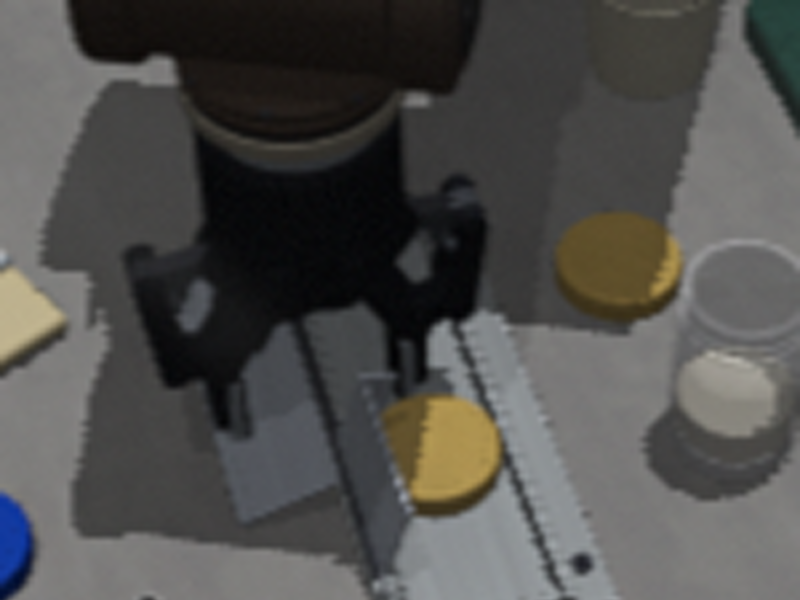

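The lid is passing under the raised flap, flat and square. The lip corner comes close to the left finger's knuckle, at about crop (390,376). I shift 2.5 mm left while pushing, which also raises the flap a bit.

Emit:
{"fn": "jog_arm", "kwargs": {
  "motion": [
    [0,0,0,0,-1.5,0,62],
    [0,0,0,1,-1,0,62],
    [0,0,0,3,0,0,62],
    [0,0,0,4,0,0,62],
    [0,0,0,4,0,0,62]
  ]
}}

```text
t: 6.7
eef_pos: [0.5271, -0.2547, 0.0276]
tool_rot: [-3.134, 0.22, 0.0]
ft_force: [-2.5, -0.1, 3.7]
grip_width: 0.73
gripper_force: 1.8
```

Emit:
{"fn": "jog_arm", "kwargs": {
  "motion": [
    [0,0,0,4,0,0,62],
    [0,0,0,4,0,0,62],
    [0,0,0,3,0,0,62],
    [0,0,0,3,0,0,62],
    [0,0,0,0,0,0,62]
  ]
}}

```text
t: 7.32
eef_pos: [0.5412, -0.2568, 0.0277]
tool_rot: [3.134, -0.219, 0.001]
ft_force: [-0.7, -0.4, 3.5]
grip_width: 0.728
gripper_force: 1.7
```

```bash
python3 look.py 7
```

```text
t 7.38 tcp chute mm [ -0.9 -33.4  27.7] yaw err -0.01 tilt [ 0.05 -0.03] F [-0.1 -0.6  2.2] w 62.3 q [-0.55  0.75  1.8  -0.    0.59  1.16]
[(285.7, 263.6, array([38.5,  4.4, 14. ])), (315.7, 218.1, array([-63.7, 106.1,  14. ]))]
```

View pics/s7.png

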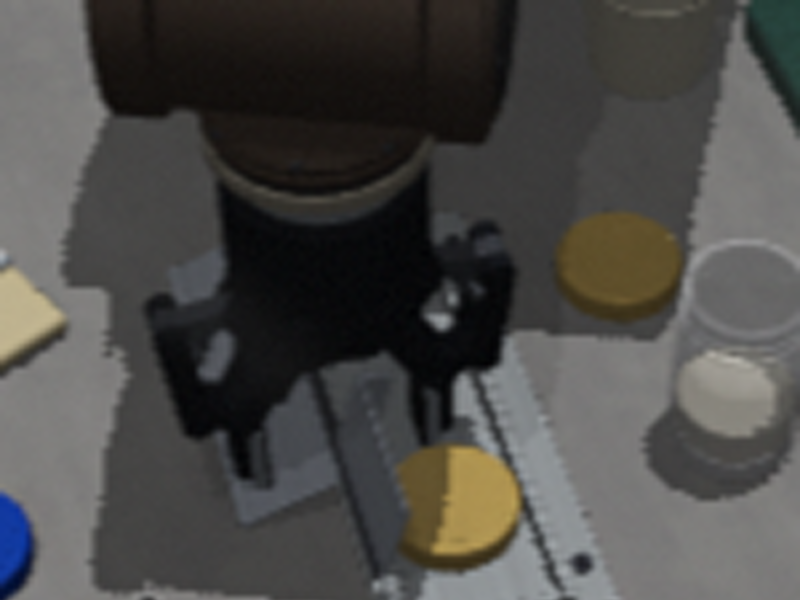

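The lid centre is at about x 36 to 38, already past the lip. I push 6 mm more for margin, then back out along the paddle with the flap still held up.

Emit:
{"fn": "jog_arm", "kwargs": {
  "motion": [
    [0,0,0,3,0,0,62],
    [0,0,0,3,0,0,62],
    [0,0,0,0,0,0,62],
    [0,0,0,-5,0,0,62],
    [0,0,0,-8,0,0,62]
  ]
}}

```text
t: 8.0
eef_pos: [0.534, -0.2558, 0.0278]
tool_rot: [3.133, -0.219, 0.002]
ft_force: [1.7, -1.3, 3.5]
grip_width: 0.725
gripper_force: 1.8
```

Emit:
{"fn": "jog_arm", "kwargs": {
  "motion": [
    [0,0,0,-12,0,0,62],
    [0,0,0,-12,0,0,62],
    [0,0,0,-12,0,0,62],
    [0,0,0,-12,0,0,62],
    [0,0,0,0,0,0,62]
  ]
}}

```text
t: 8.62
eef_pos: [0.4849, -0.2486, 0.0276]
tool_rot: [-3.133, 0.221, 0.003]
ft_force: [-2.8, -1.7, 4.2]
grip_width: 0.721
gripper_force: 1.8
```

```bash
python3 look.py 8
```

```text
t 8.68 tcp chute mm [-57.3 -33.2  27.5] yaw err -0.06 tilt [-0.11  0.07] F [-2.7 -0.8  4.3] w 62.3 q [-0.59  0.71  1.93 -0.    0.5   1.12]
[(286.0, 266.0, array([44.4,  3.3, 14. ])), (315.8, 218.3, array([-62.9, 106. ,  14. ]))]
```

View pics/s8.png

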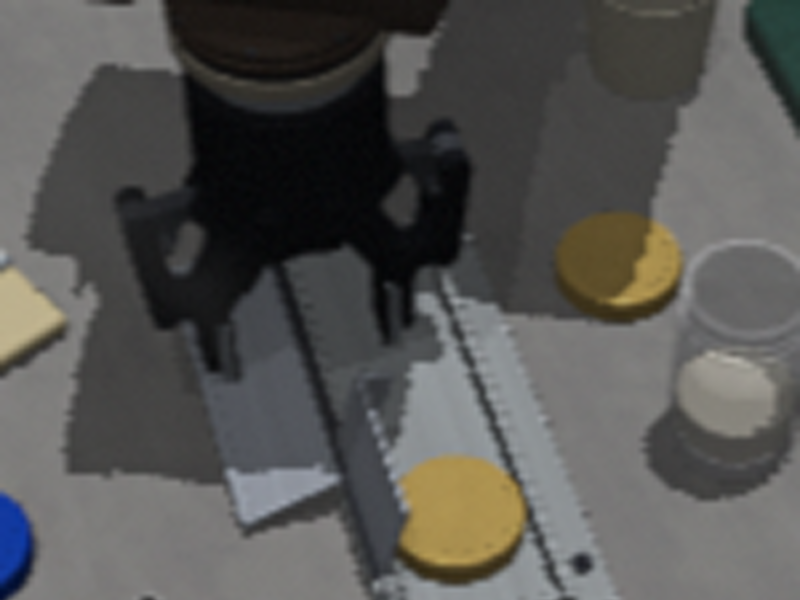

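The lid is well past the lip (centre x about 42) and the fingers are back in the open front. I now raise gently so the flap shuts, then draw clear.

Emit:
{"fn": "jog_arm", "kwargs": {
  "motion": [
    [0,0,0,0,-2,-6,62],
    [0,0,0,0,-4,-8,62],
    [0,0,0,0,-4,-8,62],
    [0,0,0,0,0,-9,62],
    [0,0,0,0,0,-9,62]
  ]
}}

```text
t: 9.3
eef_pos: [0.4877, -0.2388, 0.0682]
tool_rot: [-3.134, 0.219, 0.0]
ft_force: [0.3, 0.8, 0.5]
grip_width: 0.73
gripper_force: 0.5
```

Emit:
{"fn": "jog_arm", "kwargs": {
  "motion": [
    [0,0,0,0,0,-10,62],
    [0,0,0,0,0,-12,62],
    [0,0,0,0,0,-25,62],
    [0,0,0,0,0,-40,62],
    [0,0,0,0,0,-40,62]
  ]
}}

```text
t: 9.93
eef_pos: [0.4875, -0.2391, 0.1963]
tool_rot: [3.134, -0.22, -0.0]
ft_force: [0.3, -0.5, -0.2]
grip_width: 0.724
gripper_force: 0.0
```

Emit:
{"fn": "jog_arm", "kwargs": {
  "motion": [
    [0,0,0,-10,30,-20,62],
    [0,0,0,-15,35,0,62],
    [0,0,0,-15,35,0,62],
    [0,0,0,-15,35,0,62],
    [0,0,0,0,0,0,62]
  ]
}}

```text
t: 10.55
eef_pos: [0.4133, -0.3668, 0.2151]
tool_rot: [3.133, -0.224, 0.0]
ft_force: [0.4, 0.8, 0.3]
grip_width: 0.721
gripper_force: 0.0
```

```bash
python3 look.py 9
python3 - <<'E'
from h import *
from plant import imaging
f=imaging.grab_frame("top")
print([(l,ch((l[2],l[3],0.016)).round(1)) for l in lids(f,.016) if l[0]>200])
a=cv2.resize(f["color"][140:265,220:345],(600,600),interpolation=cv2.INTER_CUBIC)
b=cv2.imread("pics/s9.png"); b=cv2.resize(b,(533,400)); a=a[:, :]; a=cv2.resize(a,(267,267)); a=cv2.copyMakeBorder(a,0,133,0,0,0)
cv2.imwrite("pics/end.png",np.hstack([b,a]))
E
```

```text
t 10.6 tcp chute mm [-111.8 -159.   215. ] yaw err -0.14 tilt [ 0.01 -0.01] F [ 0.2  0.2 -0.5] w 62.0 q [-0.84  0.43  1.78  0.    0.93  0.87]
[(315.6, 218.4, array([-62.7, 105.6,  14. ]))]
[((236.8, 218.3, np.float64(0.495), np.float64(-0.1103)), array([-67. , 105.2,  16. ])), ((285.3, 173.2, np.float64(0.5908), np.float64(-0.2162)), array([42.6, 13.7, 16. ]))]
```

View pics/end.png

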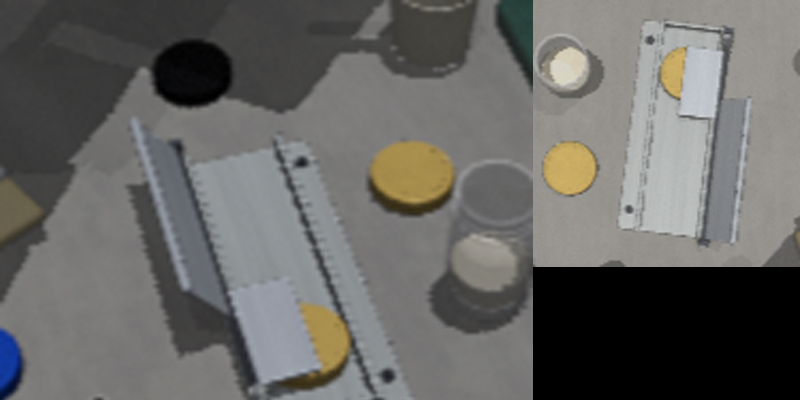

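The flap lies shut over the lid, seen at (275,330) in the scene half and (700,82) in the top half. The lid is wholly behind the lip, with its centre at x about 42. The spare lid and the jar have not moved, and the hand is clear.

```bash
python3 -c "
from plant import workorder; print(workorder.sign_off())"
```

```text
the job is handed in; nothing more can be done
None
```

The lid is fully past the flap's lip, the flap has sprung shut behind it, the hand is clear, and I handed the job in at about 10.7 s.

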